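# Set the binding punch to the marked depth and run it

### The job

On the desk's binding punch, throw the depth selector lever out of its wide park slot and into the notch marked by the tall round index stud (the other two depth notches have only flat screw heads), so that it sits home there by itself. Then, not before, press the round start key fully down and let it come up again, leaving the lever in the marked notch. Do not push the carton, mug or calculator about.

Things in the scene. Friction and masses are not known exactly. Their poses are not given: they have to be found in the camera images.
- punch: Grey binding punch fixed on the desk, 500 mm deep, 360 mm wide, its flat deck 90 mm above the desk. Origin on the desk right under the selector lever's pivot; +y points to the machine's rear edge (165 mm away), -y to its front edge (335 mm), x across, z up; the front faces roughly to the robot's right. A white die head 60 mm high stands on the deck from 85 mm behind the pivot.
- hoop (a point): Middle of the guard hoop, a level steel bar 16 mm thick bent to an arc of 145 mm radius about the pivot, its underside 254 mm above the desk, on a leg at each side of the machine. It runs just inside and above the lever's grip, so a gripper pointing straight down hits it: come in from the machine's front, tilted 35 to 45 degrees.
- selector (a joint): Angle of the selector lever about its vertical pivot, rad, counter-clockwise from above. It starts in the wide park slot, -0.13 to 0, on the machine's -x side, where it is loose. Detent notches at 0.31, 0.62 and 0.93 (the depths, towards +x); at 0.465 it points along the machine's -y. A spring draws it into the nearest notch; moving it over takes up to 8 N at the grip.
- grip (a point): Point on the axis of the lever's upright black round grip, 151 mm above the desk, 160 mm from the pivot. The grip is 26 mm in diameter (30 mm at a bulge near the top) and stands from 109 to 177 mm above the desk on a flat steel arm 20 mm wide whose top is 110 mm above the desk.
- nose (a point): Point on the lever's centre line 215 mm from the pivot, just ahead of the lever's nose, 96 mm above the desk; it is above the centre of a stud or screw when the lever is home in that notch.
- stud_top (a point): Top centre of the steel index stud, 28 mm in diameter and 30 mm high, standing on the deck (top 120 mm above the desk), 215 mm from the pivot in front of one of the three depth notches: the marked one. In front of the other two there are only flat dark screw heads of 12 mm diameter, 3 mm high.
- key_top (a point): Centre of the top of the round black start key, 40 mm in diameter, in a grey housing near the middle of the deck's front edge, 285 mm in front of the pivot. It is pressed straight down.
- key (a joint): Travel of the start key, m: 0 up, 0.007 fully down (about 5 N); it springs back.
- carton: Plain white carton, 90 x 150 x 85 mm, standing on the desk; origin at the centre of its underside. Bystander.
- mug: White mug, 84 mm in diameter, 95 mm high; origin at the centre of its underside. Bystander.
- calculator: Grey desk calculator, 85 x 150 mm, 20 mm high; origin at the centre of its underside. Bystander.

How it is judged:
On the way, in this order (a step that is already met when the one before it is completed fails the run):
1. the lever sits at rest in the marked notch (horizontal distance between nose and stud_top below 0.012 m and velocity of joint selector between -0.05 and 0.05 rad/s), for 0.3 s.
2. the start key is pressed down with the lever in the marked notch (horizontal distance between nose and stud_top below 0.012 m and value of joint key above 0.005 m), for 0.05 s.
At the end, for the whole second after the job is handed in: The lever is at rest in the marked notch (its nose point within 12 mm of the stud's axis, seen from above), the start key has come up again (within 1.5 mm), and carton, mug and calculator are within 25 mm of where they stood (all of step 1 and value of joint key below 0.0015 m and distance of each of carton, mug, calculator from where it was at the start of the episode below 0.025 m); the robot touches nothing.
It fails at once if the start key is pressed more than 3 mm while the lever is not in the marked notch (not (horizontal distance between nose and stud_top below 0.012 m) and value of joint key above 0.003 m).
It fails at once if the carton, mug or calculator is pushed more than 25 mm (distance of any of carton, mug, calculator from where it was at the start of the episode above 0.025 m).
It also fails if it takes over 50 s, if anything falls off the work surface, if the arm or the gripper's body presses on something with over 40 N, if the wrist force passes 120 N, or if a joint passes its speed limit or range.

### The arm

A 6-joint arm with a two-finger parallel gripper is mounted at the origin on the work surface. World frame = base frame: x ahead of the robot, y to its left, z up, the work surface at z = 0. Lengths are in m, angles in rad, forces in N, time in s.
With the tool pointing down it reaches from about 0.25 to 0.725 m from the base axis. Payload 4 kg.
Tool frame: the origin (TCP) lies at the very end of the fingers, on their centre line; the grasp point (between the pads) lies 19 mm behind it; z points along the fingers, y is the line along which they close (so a half turn about z gives the same grasp; the last joint's range is limited). The gripper opens to 85 mm and grips with 20 to 120 N. Pads are 22 mm wide; open, the fingers measure 114 mm over their backs; the gripper's body (76 mm by 85 mm) begins 54 mm behind the grasp point. The pads swing forward as they close: fully open they stand 13 mm farther back than shut.
Start: joints at [1.266, 0.241, 0.005, 1.335, 0, 1.571], TCP at [0.15, 0.477, 0.231] pointing down, gripper open.
Joint ranges: [-2.72, 2.72], [-1.05, 1.87], [-1.09, 1.28], [-1.99, 2.15], [-1.42, 1.44], [-3.14, 3.14]. Speed limits (rad/s): [2.79, 2.79, 3.14, 3.14, 3.14, 3.14].

### API

Orientations are given as a unit quaternion [x, y, z, w].
In Python, from workcell import monitor, viewer, job gives the robot as it stands.
- The arm moves only by the tool arm_command, never from a script. Its argument "increments" is a list of rows, each an object of numbers: "dx", "dy", "dz": the shift along the tool's x, y, z in cm; "wx", "wy", "wz": the turn, a rotation vector about the tool's x, y, z in rad; "grip": the finger opening in cm, from 0 to 8.54. In form: [{"dx": .., "dy": .., "dz": .., "wx": .., "wy": .., "wz": .., "grip": ..}, ...]. A call has 1 to 10 rows; each row is the pose to reach, as a shift and turn from the pose commanded when the call began, along the tool's axes at that moment; what a row does not reach only later rows make up. A row lasts 1/10 s, in which the tool goes at most 50 mm and 8.59 degrees, less where a joint would pass 70% of its speed; a pose out of reach is approached as far as the arm can. A call with a gripper value outside its range is refused whole. The fingers move at their own pace and stop on an object; the grip force is fixed at half the most. Time passes only in rows, so rows that repeat a pose let the fingers close. It gives the time, the measured TCP pose, the force, the opening and the grip force at its end, in the units of the state.
- monitor.get_obs(): the state, without advancing time (a new reading comes with each control period).
- viewer.camera(name): name is "scene" or "top" or "wrist"; returns (picture, depth): 420x560x3 uint8, red, green, blue; 420x560 float32, m along the optical axis (not along the pixel's ray), 0 where there is no reading.
- viewer.get_calibration(name): a dict with "fovy" (degrees; the focal length in pixels is half the picture's height over the tangent of half this angle, whatever the lens; pixels are square), "cx", "cy" (the principal point, pixels), "dist_coeffs" ([k1, k2, p1, p2, k3] as OpenCV has them; the pictures are not rectified), "view" (4x4, takes a point from world to camera coordinates). Camera axes: x right, y up, looking along -z (the intrinsics and any distortion apply to the point x, -y, -z); pixel columns grow to the right and rows downward; lengths in m; the calibration is good to about 2 mm. A picture is of the moment at which its call begins: read the wrist's pose just before it. get_calibration takes no time and is no camera call; for the wrist camera it gives the pose at the moment of the call.
- job.job_done(): hands the job in; it is judged then, once.
The state is a dict: "clock": time; "joint_pos": joint angles; "joint_vel": joint speeds; "tau": joint torques, N m; "eef_pos": TCP position; "tool_rot": TCP orientation; "ft_force": force on the tool from outside, world axes, zero at the start; "ft_torque": the same for the moment, N m; "grip_width": finger opening in m; "grasp_force": force on a finger pad.
Only numpy, scipy, OpenCV 4.12 (cv2) and the standard library are available. Lean on these libraries where they do the work, as an engineer would, in place of code of your own. Each camera call takes 0.05 s, during which the arm holds its last target. There are 200 camera calls.

## Working session

There is one attempt and no reset: what is moved stays moved. The work goes in short steps, Python scripts to look and compute and a tool call to move; the robot and the scene stay as the last step left them, time stands still between calls to the robot, and variables do not carry over. Pictures are saved under pics/ and viewed, at most 13 in all, crops included, and the job is handed in when it is done.

Besides the shell and the picture viewer there is one more tool, called after "Call:" in YAML: its name, and indented under it one key for each argument. arm_command: Moves the arm, as the interface text tells. Its arguments: {"type":"object","properties":{"increments":{"type":"array","items":{"type":"object","properties":{"dx":{"type":"number"},"dy":{"type":"number"},"dz":{"type":"number"},"wx":{"type":"number"},"wy":{"type":"number"},"wz":{"type":"number"},"grip":{"type":"number"}}}}},"required":["increments"]}

```bash
mkdir -p pics; cat > h.py <<'E'
import numpy as np, cv2
from workcell import monitor, viewer, job
def K(c,h=420):
    f=h/2/np.tan(np.radians(c["fovy"])/2)
    return np.array([[f,0,c["cx"]],[0,f,c["cy"]],[0,0,1.]])
def ray(c,uv):
    p=cv2.undistortPoints(np.array(uv,float).reshape(-1,1,2),K(c),np.array(c["dist_coeffs"],float)).reshape(-1,2)
    V=np.array(c["view"]);R=V[:3,:3];o=-R.T@V[:3,3]
    d=np.c_[p[:,0],-p[:,1],-np.ones(len(p))]@R
    return o,d   # d has unit depth
def plane(c,uv,z):
    o,d=ray(c,uv); return o+d*((z-o[2])/d[:,2])[:,None]
def dep(c,D,uv):
    o,d=ray(c,uv); return np.array([o+dd*D[int(round(v)),int(round(u))] for dd,(u,v) in zip(d,uv)])
def proj(c,P):
    V=np.array(c["view"]);q=np.atleast_2d(P)@V[:3,:3].T+V[:3,3]
    return cv2.projectPoints((q*[1,-1,-1]).reshape(-1,1,3),np.zeros(3),np.zeros(3),K(c),np.array(c["dist_coeffs"],float))[0].reshape(-1,2)
def save(n,im): cv2.imwrite(f"pics/{n}.png",im[:,:,::-1])
E
python3 - <<'E'
from h import *
for n in("scene","top"):
    im,D=viewer.camera(n);c=viewer.get_calibration(n);save(n,im);np.savez(n,im=im,D=D)
    print(n,c["fovy"],c["dist_coeffs"],ray(c,[(280,210)]))
print(monitor.get_obs())
E
```

```text
scene 57.84576098673074 [-0.02717463  0.          0.          0.          0.        ] (array([ 1.51657055, -0.48634453,  0.99648704]), array([[-0.70453602,  0.37654227, -0.60160312]]))
top 55.92179457343676 [-0.09370703  0.          0.          0.          0.        ] (array([0.4560365 , 0.03053842, 1.33650242]), array([[ 0.08959783, -0.00903696, -0.99622497]]))
{'clock': 0.1, 'joint_pos': array([1.26601116e+00, 2.41352218e-01, 3.84310420e-03, 1.33519008e+00,
       2.73786840e-06, 1.57084156e+00]), 'joint_vel': array([-0.00058417, -0.00197457,  0.00216101, -0.00215274,  0.00170131,
        0.00139993]), 'tau': array([-4.90019477e-05, -3.73138154e+01,  2.53009343e+01,  1.08887174e-02,
       -2.39807952e-05,  4.34769788e-06]), 'eef_pos': array([0.14987239, 0.4764126 , 0.23048864]), 'tool_rot': array([ 1.51825706e-01,  9.88406824e-01, -9.40204415e-04, -1.45762949e-04]), 'ft_force': array([ 0.55158554, -0.63634802,  0.29054218]), 'ft_torque': array([-0.00617331,  0.02277345,  0.01878677]), 'grasp_force': 0.0, 'grip_width': 0.08525066411726204}
```

View pics/scene.png

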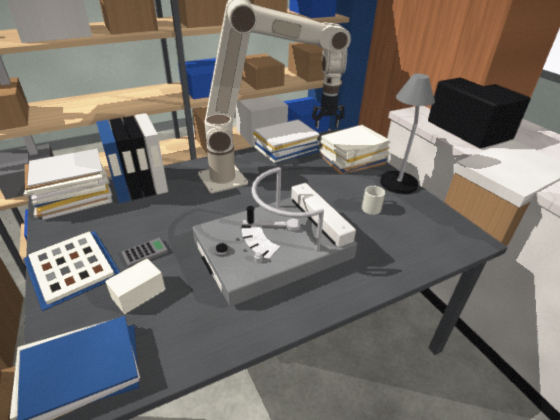

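View pics/top.png

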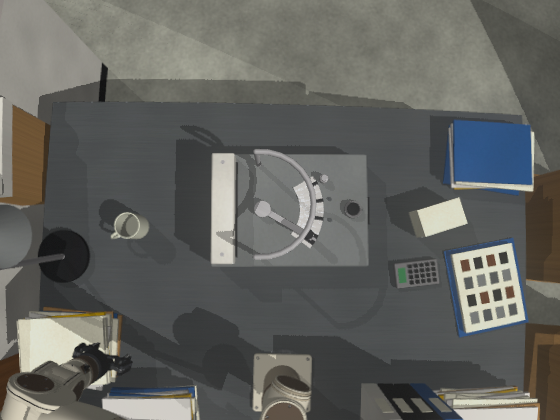

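The top view shows the pivot at about (263,209), the grip near (311,240), a stud near (323,178) and the key at (352,209). The machine's front points to image right (world -y). Next I'll enlarge this area.

```bash
python3 - <<'E'
from h import *
t=np.load("top.npz")["im"][140:275,200:380];s=np.load("scene.npz")["im"][160:300,185:365]
a=cv2.resize(t,None,fx=4.4,fy=2.2*2,interpolation=cv2.INTER_CUBIC)
save("c1",a[:594]); save("c2",cv2.resize(s,None,fx=4.2,fy=4.2,interpolation=cv2.INTER_CUBIC))
c=viewer.get_calibration("top");D=np.load("top.npz")["D"]
for n,p in dict(pivot=(263,209),key=(352.5,209),stud=(323,178),deck=(345,240),hoop=(314,209)).items(): print(n,dep(c,D,[p]).round(4))
E
```

```text
pivot [[0.5676 0.0722 0.1158]]
key [[ 0.5748 -0.2063  0.1145]]
stud [[ 0.6684 -0.1116  0.1226]]
deck [[ 0.4782 -0.1883  0.0908]]
hoop [[ 0.5571 -0.0713  0.269 ]]
```

View pics/c1.png

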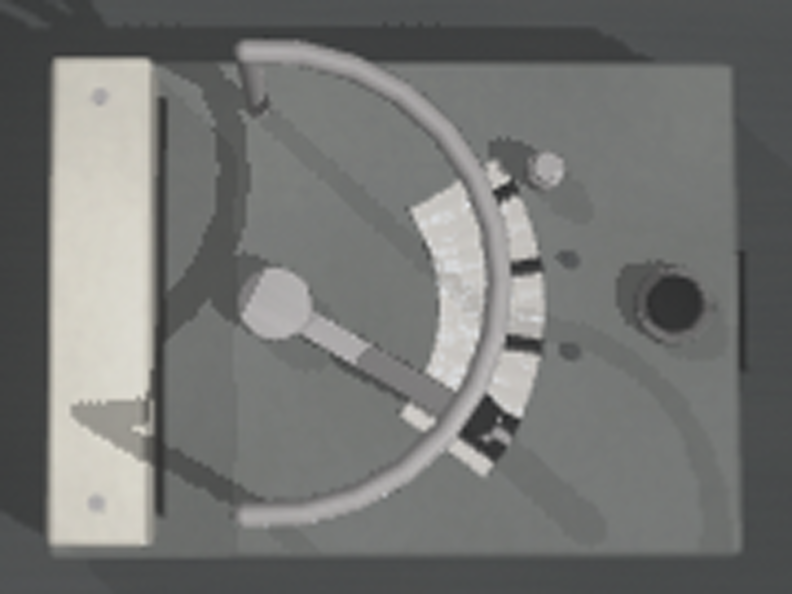

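View pics/c2.png

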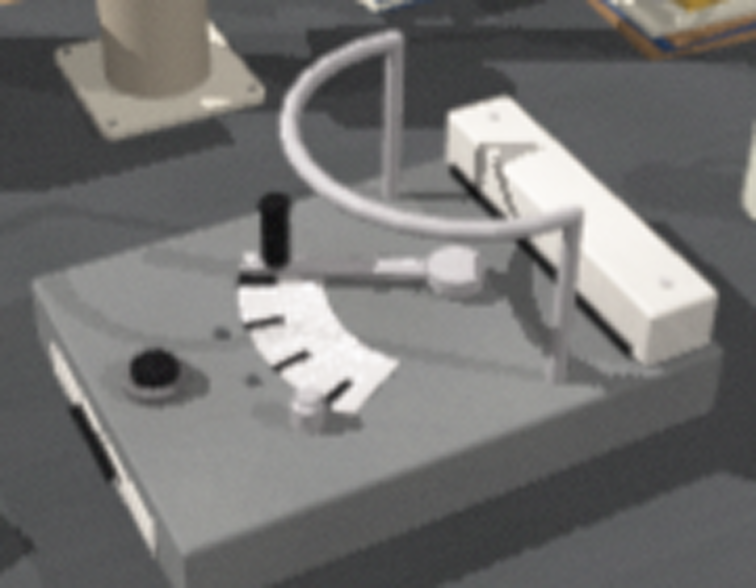

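The crops show the stud at the far (+x) notch, top (324.3,178.2). The screws are at (329,198) and (330,219), so the marked notch is 0.93. Now I'll triangulate from both views.

```bash
cat >> h.py <<'E'
def tri(c1,u1,c2,u2):
    o1,d1=ray(c1,[u1]);o2,d2=ray(c2,[u2]);d1,d2=d1[0],d2[0]
    s=np.linalg.lstsq(np.c_[d1,-d2],o2-o1,rcond=None)[0]
    a,b=o1+s[0]*d1,o2+s[1]*d2
    return (a+b)/2,np.linalg.norm(a-b)
E
python3 - <<'E'
from h import *
ct,cs=viewer.get_calibration("top"),viewer.get_calibration("scene")
D=np.load("top.npz")["D"];im=np.load("top.npz")["im"]
for n,a,b in[("pivot",(262.5,208.6),(293.3,221.4)),("stud",(324.3,178.2),(257.9,253.5)),("key",(353.2,208.9),(222.1,247.1)),("grip",(312.5,239.5),(250.2,207.5))]:
    p,g=tri(ct,a,cs,b);print(n,p.round(4),"gap",round(g,4))
print("plane: stud",plane(ct,[(324.3,178.2)],.12),"screws",plane(ct,[(329.3,198.4),(329.8,219.5)],.093),"key",plane(ct,[(353.2,208.9)],.115))
# pivot from die/deck edges; deck corners
print("deck front corners",plane(ct,[(200+732/4.4,140+66/4.4),(200+742/4.4,140+553/4.4)],.09))
# point cloud: hoop
v,u=np.mgrid[140:275,200:380];uv=np.c_[u.ravel(),v.ravel()]
o,d=ray(ct,uv);P=o+d*D[v,u].ravel()[:,None]
h=P[(P[:,2]>.24)&(P[:,2]<.30)]
A=np.c_[2*h[:,:2],np.ones(len(h))];s=np.linalg.lstsq(A,(h[:,:2]**2).sum(1),rcond=None)[0]
print("hoop circle",s[:2],np.sqrt(s[2]+s[:2]@s[:2]),len(h),np.median(h[:,2]))
k=im[v,u].reshape(-1,3).max(1)<50
g=P[k&(P[:,2]>.15)&(P[:,2]<.2)];print("grip top",len(g),g.mean(0) if len(g) else 0, g.max(0),g.min(0))
kk=P[k&(P[:,2]>.105)&(P[:,2]<.13)&(P[:,1]<-.17)];print("key",len(kk),kk.mean(0),np.ptp(kk,0))
E
```

```text
pivot [0.5695 0.0752 0.1171] gap 0.0034
stud [ 0.6696 -0.1144  0.1175] gap 0.0042
key [ 0.577  -0.2078  0.1064] gap 0.005
grip [ 0.4807 -0.0685  0.1678] gap 0.0215
plane: stud [[ 0.66830767 -0.11596892  0.12      ]] screws [[ 0.60875209 -0.13610013  0.093     ]
 [ 0.5417643  -0.13871435  0.093     ]] key [[ 0.57516091 -0.20843148  0.115     ]]
deck front corners [[ 0.7531088  -0.25459274  0.09      ]
 [ 0.39888376 -0.26495251  0.09      ]]
hoop circle [0.56878407 0.07486728] 0.14360278557032408 1065 0.26853085742288796Traceback (most recent call last):
  File "<stdin>", line 16, in <module>
    return umr_maximum(a, axis, None, out, keepdims, initial, where)
ValueError: zero-size array to reduction operation maximum which has no identity
```

Measured: pivot (0.569,0.075), stud at 215 mm from the pivot, key at 283 mm, machine yaw ≈ 0.028. These all match the text. Now I'll work out the first move.

```bash
cat >> h.py <<'E'
from scipy.spatial.transform import Rotation as Ro
PIV=np.array([.569,.075]);PSI=.025
def G(q,z=.15): a=q-.465+PSI; return np.r_[PIV+.16*np.array([np.sin(a),-np.cos(a)]),z]
def RT(t): # tilt t from straight down, leaning to +y; tool y = world x
    z=np.array([0,np.sin(t),-np.cos(t)]);y=np.array([1.,0,0]);return Ro.from_matrix(np.c_[np.cross(y,z),y,z])
def inc(p,R,o=None):
    o=o or monitor.get_obs();R0=Ro.from_quat(o["tool_rot"])
    d=R0.inv().apply(np.array(p)-o["eef_pos"])*100; w=(R0.inv()*R).as_rotvec()
    return d.round(2),w.round(3)
E
python3 - <<'E'
from h import *
cs=viewer.get_calibration("scene")
print(proj(cs,G(-.065,.177)),proj(cs,G(-.13,.177)),proj(cs,G(0,.177)),G(-.065),G(.93))
print("up",inc([.15,.477,.45],Ro.from_quat(monitor.get_obs()["tool_rot"])))
print("over",inc([.45,-.25,.45],RT(.7)))
E
```

```text
[[249.24701635 206.62800042]] [[249.61848576 204.93589782]] [[249.05856393 208.34810431]] [ 0.49159081 -0.06502792  0.15      ] [ 0.64430014 -0.06617326  0.15      ]
up (array([ 1.000e-02,  2.000e-02, -2.195e+01]), array([0., 0., 0.]))
over (array([-50.43, -60.33, -21.84]), array([-0.444,  0.604,  1.211]))
```

Call:
arm_command:
  increments:
    - {"dz": -5}
    - {"dz": -10}
    - {"dz": -15}
    - {"dz": -20}
    - {"dz": -22}
    - {"dz": -22}

```text
validation failed for argument at $.in...
```

Call:
arm_command:
  increments:
    - {"dx": -5, "dy": -6, "wx": -0.044, "wy": 0.06, "wz": 0.121}
    - {"dx": -10, "dy": -12, "wx": -0.089, "wy": 0.121, "wz": 0.242}
    - {"dx": -15, "dy": -18, "wx": -0.133, "wy": 0.181, "wz": 0.363}
    - {"dx": -20, "dy": -24, "wx": -0.178, "wy": 0.242, "wz": 0.484}
    - {"dx": -25, "dy": -30, "wx": -0.222, "wy": 0.302, "wz": 0.606}
    - {"dx": -30, "dy": -36, "wx": -0.266, "wy": 0.362, "wz": 0.727}
    - {"dx": -35, "dy": -42, "wx": -0.311, "wy": 0.423, "wz": 0.848}
    - {"dx": -40, "dy": -48, "wx": -0.355, "wy": 0.483, "wz": 0.969}
    - {"dx": -45, "dy": -54, "wx": -0.4, "wy": 0.544, "wz": 1.09}
    - {"dx": -50, "dy": -60, "wx": -0.444, "wy": 0.604, "wz": 1.211}

```text
validation failed for argument at $.in...
```

```bash
python3 - <<'E'
from h import *
o=monitor.get_obs();print(o["clock"],o["eef_pos"],o["joint_pos"].round(3),RT(.7).as_quat(),o["tool_rot"])
print(inc([.45,-.25,.45],RT(.7)))
E
```

```text
0.1 [0.14987239 0.4764126  0.23048864] [1.266 0.241 0.004 1.335 0.    1.571] [ 0.66423682  0.66423682  0.24246536 -0.24246536] [ 1.51825706e-01  9.88406824e-01 -9.40204415e-04 -1.45762949e-04]
(array([-50.43, -60.33, -21.84]), array([-0.444,  0.604,  1.211]))
```

Call:
arm_command:
  increments:
    - {"dx": 0, "dy": 0, "dz": -5, "wx": 0, "wy": 0, "wz": 0, "grip": 8.5}
    - {"dx": 0, "dy": 0, "dz": -10, "wx": 0, "wy": 0, "wz": 0, "grip": 8.5}
    - {"dx": 0, "dy": 0, "dz": -15, "wx": 0, "wy": 0, "wz": 0, "grip": 8.5}
    - {"dx": 0, "dy": 0, "dz": -20, "wx": 0, "wy": 0, "wz": 0, "grip": 8.5}
    - {"dx": 0, "dy": 0, "dz": -22, "wx": 0, "wy": 0, "wz": 0, "grip": 8.5}

```text
clock: 0.6
eef_pos: [0.1501, 0.4772, 0.4561]
tool_rot: [0.152, 0.988, 0.003, 0.001]
ft_force: [-0.6, 0.4, 0.2]
grip_width: 0.0851
grasp_force: 0.0
```

Call:
arm_command:
  increments:
    - {"dx": -5, "dy": -6, "dz": 0, "wx": -0.044, "wy": 0.06, "wz": 0.121, "grip": 8.5}
    - {"dx": -10, "dy": -12, "dz": 0, "wx": -0.089, "wy": 0.121, "wz": 0.242, "grip": 8.5}
    - {"dx": -15, "dy": -18, "dz": 0, "wx": -0.133, "wy": 0.181, "wz": 0.363, "grip": 8.5}
    - {"dx": -20, "dy": -24, "dz": 0, "wx": -0.178, "wy": 0.242, "wz": 0.484, "grip": 8.5}
    - {"dx": -25, "dy": -30, "dz": 0, "wx": -0.222, "wy": 0.302, "wz": 0.606, "grip": 8.5}
    - {"dx": -30, "dy": -36, "dz": 0, "wx": -0.266, "wy": 0.362, "wz": 0.727, "grip": 8.5}
    - {"dx": -35, "dy": -42, "dz": 0, "wx": -0.311, "wy": 0.423, "wz": 0.848, "grip": 8.5}
    - {"dx": -40, "dy": -48, "dz": 0, "wx": -0.355, "wy": 0.483, "wz": 0.969, "grip": 8.5}
    - {"dx": -45, "dy": -54, "dz": 0, "wx": -0.4, "wy": 0.544, "wz": 1.09, "grip": 8.5}
    - {"dx": -50, "dy": -60, "dz": 0, "wx": -0.444, "wy": 0.604, "wz": 1.211, "grip": 8.5}

```text
clock: 1.6
eef_pos: [0.3333, 0.031, 0.4511]
tool_rot: [0.659, 0.67, 0.242, -0.24]
ft_force: [2.6, 0.4, 1.2]
grip_width: 0.0853
grasp_force: 0.0
```

```bash
python3 - <<'E'
from h import *
o=monitor.get_obs();print(o["clock"],o["eef_pos"],o["joint_pos"].round(3))
print(inc([.45,-.25,.45],RT(.7)))
E
```

```text
1.6 [0.33331099 0.03096944 0.45111444] [-0.454  0.037  0.134  2.021  0.611  0.987]
(array([-21.84,  11.28, -17.93]), array([-0.003,  0.005,  0.016]))
```

Call:
arm_command:
  increments:
    - {"dx": -3.7, "dy": 2.6, "dz": -1.6, "wx": 0, "wy": 0, "wz": 0.016, "grip": 5}
    - {"dx": -7.4, "dy": 5.2, "dz": -3.2, "wx": 0, "wy": 0, "wz": 0.016, "grip": 5}
    - {"dx": -11.1, "dy": 7.8, "dz": -4.8, "wx": 0, "wy": 0, "wz": 0.016, "grip": 5}
    - {"dx": -14.8, "dy": 10.4, "dz": -6.4, "wx": 0, "wy": 0, "wz": 0.016, "grip": 5}
    - {"dx": -18.5, "dy": 13, "dz": -8, "wx": 0, "wy": 0, "wz": 0.016, "grip": 5}
    - {"dx": -22.2, "dy": 15.7, "dz": -9.5, "wx": 0, "wy": 0, "wz": 0.016, "grip": 5}
    - {"dx": -22.2, "dy": 15.7, "dz": -9.5, "wx": 0, "wy": 0, "wz": 0.016, "grip": 5}
    - {"dx": -22.2, "dy": 15.7, "dz": -9.5, "wx": 0, "wy": 0, "wz": 0.016, "grip": 5}

```text
clock: 2.4
eef_pos: [0.4925, -0.19, 0.3723]
tool_rot: [0.665, 0.666, 0.239, -0.238]
ft_force: [0.9, -0.0, 0.5]
grip_width: 0.05
grasp_force: 0.0
```

```bash
python3 - <<'E'
from h import *
o=monitor.get_obs();print(o["clock"],o["eef_pos"],o["joint_pos"].round(3))
t=G(-.065)+.019*RT(.7).apply([0,0,1]);z=RT(.7).apply([0,0,1])
print("pre",inc(t-.13*z,RT(.7),o),"at",inc(t,RT(.7),o))
im,D=viewer.camera("wrist");save("w1",im);np.savez("w1",im=im,D=D)
c=viewer.get_calibration("wrist");print(proj(c,[G(-.065,.177),G(-.065,.11),[.669,-.115,.12],[.576,-.208,.113]]).round(0))
E
```

```text
2.4 [ 0.4925164  -0.19004226  0.37228593] [-0.661  0.607  0.718  2.149  0.526  0.781]
pre (array([-4.6 , -0.1 , 14.01]), array([0.   , 0.011, 0.001])) at (array([-4.45, -0.11, 27.01]), array([0.   , 0.011, 0.001]))
[[279. 200.]
 [279. 221.]
 [427. 258.]
 [355. 341.]]
```

View pics/w1.png

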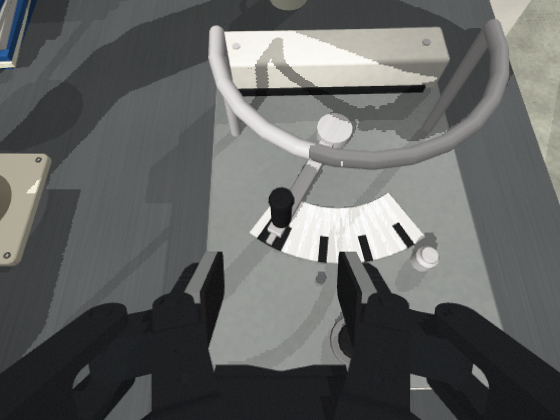

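The wrist view shows the grip top at (281,197), the stud at (428,257) and the key near (347,338), within a few pixels of prediction. Joint 4 is close to its limit, so I'll yaw the approach slightly and use a bit less tilt.

```bash
cat >> h.py <<'E'
def RY(t,yaw): return Ro.from_rotvec([0,0,yaw])*RT(t)   # yaw>0 turns ccw; negative: tool leans to +x as well
def at(q,t,yaw,back=0,z=.15):
    R=RY(t,yaw);return G(q,z)+(.019-back)*R.apply([0,0,1]),R
E
python3 - <<'E'
from h import *
o=monitor.get_obs()
for t,y in((.65,0),(.65,-.25),(.68,-.25)):
    for b in(.13,0):
        p,R=at(-.065,t,y,b);print(t,y,b,p.round(3),*inc(p,R,o))
E
```

```text
0.65 0 0.13 [ 0.492 -0.132  0.238] [-4.21 -0.1  14.13] [ 0.002 -0.037  0.003]
0.65 0 0 [ 0.492 -0.054  0.135] [-4.68 -0.12 27.12] [ 0.002 -0.037  0.003]
0.65 -0.25 0.13 [ 0.475 -0.13   0.238] [-4.04 -1.76 14.26] [-0.153 -0.037  0.2  ]
0.65 -0.25 0 [ 0.494 -0.054  0.135] [-4.71  0.16 27.1 ] [-0.153 -0.037  0.2  ]
0.68 -0.25 0.13 [ 0.474 -0.133  0.236] [-4.37 -1.82 14.26] [-0.156 -0.007  0.197]
0.68 -0.25 0 [ 0.495 -0.053  0.135] [-4.66  0.17 27.1 ] [-0.156 -0.007  0.197]
```

Go to the pre-pose with tilt 0.68 and yaw -0.25.

Call:
arm_command:
  increments:
    - {"dx": -1.5, "dy": -0.6, "dz": 4.5, "wx": -0.05, "wy": 0, "wz": 0.06, "grip": 5}
    - {"dx": -3, "dy": -1.2, "dz": 9, "wx": -0.1, "wy": 0, "wz": 0.13, "grip": 5}
    - {"dx": -4.4, "dy": -1.8, "dz": 12, "wx": -0.156, "wy": -0.007, "wz": 0.197, "grip": 5}
    - {"dx": -4.4, "dy": -1.8, "dz": 14.2, "wx": -0.156, "wy": -0.007, "wz": 0.197, "grip": 5}
    - {"dx": -4.4, "dy": -1.8, "dz": 14.2, "wx": -0.156, "wy": -0.007, "wz": 0.197, "grip": 5}
    - {"dx": -4.4, "dy": -1.8, "dz": 14.2, "wx": -0.156, "wy": -0.007, "wz": 0.197, "grip": 5}

```text
clock: 3.05
eef_pos: [0.4753, -0.1333, 0.2396]
tool_rot: [0.744, 0.58, 0.264, -0.202]
ft_force: [0.1, -0.2, 0.0]
grip_width: 0.05
grasp_force: 0.0
```

```bash
python3 - <<'E'
from h import *
o=monitor.get_obs();print(o["clock"],o["eef_pos"],o["joint_pos"].round(3),o["ft_force"])
for b in(.13,.06,0):
    p,R=at(-.065,.68,-.25,b);print(b,*inc(p,R,o))
im,D=viewer.camera("wrist");save("w2",im)
c=viewer.get_calibration("wrist");print(proj(c,[G(-.065,.177),G(-.065,.11),[.669,-.115,.12],[.576,-.208,.113]]).round(0))
E
```

```text
3.05 [ 0.47526552 -0.13330315  0.23957751] [-0.639  0.395  0.055  1.523  0.621  1.083] [ 0.14548863 -0.17648324  0.02376541]
0.13 [-0.17 -0.11  0.28] [0.004 0.002 0.005]
0.06 [-0.16 -0.14  7.28] [0.004 0.002 0.005]
0 [-0.14 -0.16 13.28] [0.004 0.002 0.005]
[[277. 188.]
 [277. 222.]
 [498. 223.]
 [438. 373.]]
```

View pics/w2.png

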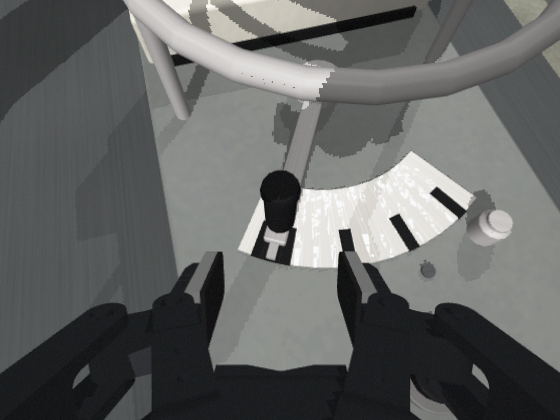

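The grip top is at (280,186), centred between the fingers at columns 215 and 345, so I'll advance along the tool axis.

Call:
arm_command:
  increments:
    - {"dx": -0.1, "dy": -0.05, "dz": 3, "wx": 0, "wy": 0, "wz": 0, "grip": 5}
    - {"dx": -0.15, "dy": -0.1, "dz": 6, "wx": 0, "wy": 0, "wz": 0, "grip": 5}
    - {"dx": -0.15, "dy": -0.1, "dz": 9, "wx": 0, "wy": 0, "wz": 0, "grip": 5}
    - {"dx": -0.15, "dy": -0.1, "dz": 11.5, "wx": 0, "wy": 0, "wz": 0, "grip": 5}
    - {"dx": -0.15, "dy": -0.1, "dz": 13.2, "wx": 0, "wy": 0, "wz": 0, "grip": 5}
    - {"dx": -0.15, "dy": -0.1, "dz": 13.2, "wx": 0, "wy": 0, "wz": 0, "grip": 5}

```text
clock: 3.7
eef_pos: [0.4951, -0.0538, 0.1333]
tool_rot: [0.744, 0.58, 0.263, -0.204]
ft_force: [-0.1, -0.8, 1.1]
grip_width: 0.0502
grasp_force: 0.0
```

Call:
arm_command:
  increments:
    - {"dx": 0, "dy": 0, "dz": 0, "wx": 0, "wy": 0, "wz": 0, "grip": 3.5}
    - {"dx": 0, "dy": 0, "dz": 0, "wx": 0, "wy": 0, "wz": 0, "grip": 3.5}
    - {"dx": 0, "dy": 0, "dz": 0, "wx": 0, "wy": 0, "wz": 0, "grip": 3.5}

```text
clock: 4.0
eef_pos: [0.4953, -0.0554, 0.1344]
tool_rot: [0.744, 0.579, 0.264, -0.202]
ft_force: [0.7, -0.0, -0.9]
grip_width: 0.0354
grasp_force: 0.0
```

```bash
python3 - <<'E'
from h import *
o=monitor.get_obs();print(o["clock"],o["eef_pos"],o["joint_pos"].round(3))
for q in(-.065,.15,.35,.5,.65,.8,.9,.93,.96):
    p,R=at(q,.68,-.25);print(q,*inc(p,R,o))
im,D=viewer.camera("wrist");save("w3",im)
E
```

```text
4.0 [ 0.49534835 -0.05539871  0.13439113] [-0.492  0.423 -0.195  1.139  0.656  1.264]
-0.065 [ 0.18 -0.13  0.04] [0.004 0.002 0.003]
0.15 [-0.22  3.27 -0.26] [0.004 0.002 0.003]
0.35 [-0.08  6.46 -0.13] [0.004 0.002 0.003]
0.5 [0.35 8.79 0.23] [0.004 0.002 0.003]
0.65 [ 1.05 11.01  0.81] [0.004 0.002 0.003]
0.8 [ 1.99 13.07  1.58] [0.004 0.002 0.003]
0.9 [ 2.75 14.34  2.2 ] [0.004 0.002 0.003]
0.93 [ 3.  14.7  2.4] [0.004 0.002 0.003]
0.96 [ 3.26 15.05  2.61] [0.004 0.002 0.003]
```

View pics/w3.png

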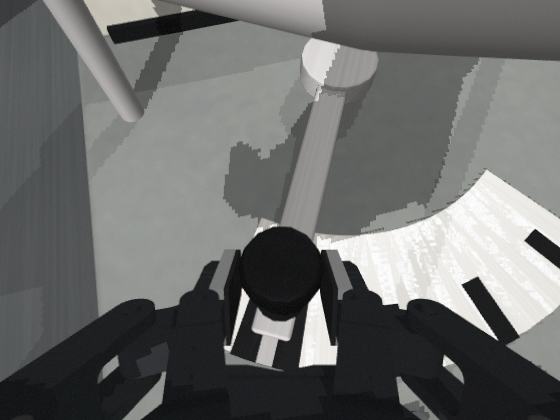

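The grip head sits between the pads at (281,265) with a small gap. I'll compute the arc rows, yawing the tool with the lever.

```bash
python3 - <<'E'
from h import *
o=monitor.get_obs()
for q in np.r_[np.linspace(-.065,.93,14)[1:],.96]:
    y=-.25+(q+.065)*.4
    p,R=at(q,.68,y);d,w=inc(p,R,o);print(round(q,2),*(d.round(1)),*(w.round(2)))
E
```

```text
0.01 -0.0 1.1 -0.1 0.02 0.0 -0.02
0.09 -0.2 2.2 -0.2 0.04 0.0 -0.04
0.16 -0.2 3.4 -0.3 0.06 0.0 -0.07
0.24 -0.2 4.6 -0.3 0.08 0.0 -0.09
0.32 -0.1 5.8 -0.2 0.1 0.0 -0.12
0.39 0.0 7.0 -0.1 0.12 0.0 -0.14
0.47 0.2 8.1 0.1 0.14 0.0 -0.16
0.55 0.5 9.2 0.3 0.16 0.0 -0.19
0.62 0.9 10.3 0.6 0.18 0.0 -0.21
0.7 1.3 11.4 1.0 0.2 0.0 -0.24
0.78 1.8 12.4 1.4 0.22 0.0 -0.26
0.85 2.3 13.4 1.8 0.24 0.0 -0.28
0.93 2.9 14.3 2.3 0.25 0.0 -0.31
0.96 3.2 14.6 2.5 0.26 0.0 -0.32
```

Call:
arm_command:
  increments:
    - {"dx": 0, "dy": 1.1, "dz": -0.1, "wx": 0.02, "wy": 0, "wz": -0.02, "grip": 3.5}
    - {"dx": -0.2, "dy": 2.2, "dz": -0.2, "wx": 0.04, "wy": 0, "wz": -0.04, "grip": 3.5}
    - {"dx": -0.2, "dy": 3.4, "dz": -0.3, "wx": 0.06, "wy": 0, "wz": -0.07, "grip": 3.5}
    - {"dx": -0.2, "dy": 4.6, "dz": -0.3, "wx": 0.08, "wy": 0, "wz": -0.09, "grip": 3.5}
    - {"dx": -0.1, "dy": 5.8, "dz": -0.2, "wx": 0.1, "wy": 0, "wz": -0.12, "grip": 3.5}
    - {"dx": 0, "dy": 7, "dz": -0.1, "wx": 0.12, "wy": 0, "wz": -0.14, "grip": 3.5}
    - {"dx": 0.2, "dy": 8.1, "dz": 0.1, "wx": 0.14, "wy": 0, "wz": -0.16, "grip": 3.5}
    - {"dx": 0.2, "dy": 8.1, "dz": 0.1, "wx": 0.14, "wy": 0, "wz": -0.16, "grip": 3.5}

```text
clock: 4.85
eef_pos: [0.5745, -0.073, 0.1337]
tool_rot: [0.68, 0.653, 0.238, -0.233]
ft_force: [0.5, -0.0, -0.1]
grip_width: 0.0351
grasp_force: 0.0
```

```bash
python3 - <<'E'
from h import *
o=monitor.get_obs();print(o["clock"],o["eef_pos"],o["joint_pos"].round(3),o["ft_force"],o["grip_width"])
for q in [.47,.55,.62,.7,.78,.85,.93,.96]:
    y=-.25+(q+.065)*.4
    p,R=at(q,.68,y);d,w=inc(p,R,o);print(round(q,2),*(d.round(1)),*(w.round(2)))
im,D=viewer.camera("wrist");save("w4",im)
E
```

```text
4.85 [ 0.57450736 -0.07296011  0.13373616] [-0.434  0.659  0.206  1.424  0.616  1.078] [ 0.50972499 -0.01367869 -0.08292877] 0.03512138383161654
0.47 0.1 -0.0 -0.1 -0.0 0.0 -0.0
0.55 0.2 1.2 -0.0 0.02 0.0 -0.03
0.62 0.4 2.3 0.1 0.03 0.0 -0.05
0.7 0.6 3.5 0.3 0.05 0.0 -0.08
0.78 1.0 4.6 0.5 0.08 0.0 -0.1
0.85 1.3 5.6 0.8 0.09 0.0 -0.12
0.93 1.8 6.7 1.2 0.11 0.0 -0.15
0.96 2.0 7.1 1.3 0.12 0.0 -0.16
```

View pics/w4.png

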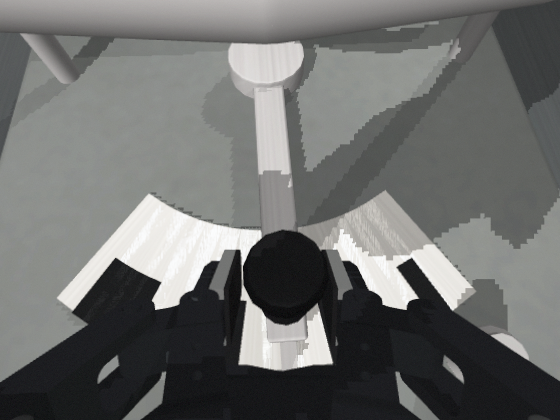

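The lever follows, with the grip at (285,272) near mid-range. I'll carry on to the last notch.

Call:
arm_command:
  increments:
    - {"dx": 0.2, "dy": 1.2, "dz": 0, "wx": 0.02, "wy": 0, "wz": -0.03, "grip": 3.5}
    - {"dx": 0.4, "dy": 2.3, "dz": 0.1, "wx": 0.03, "wy": 0, "wz": -0.05, "grip": 3.5}
    - {"dx": 0.6, "dy": 3.5, "dz": 0.3, "wx": 0.05, "wy": 0, "wz": -0.08, "grip": 3.5}
    - {"dx": 1, "dy": 4.6, "dz": 0.5, "wx": 0.08, "wy": 0, "wz": -0.1, "grip": 3.5}
    - {"dx": 1.3, "dy": 5.6, "dz": 0.8, "wx": 0.09, "wy": 0, "wz": -0.12, "grip": 3.5}
    - {"dx": 1.8, "dy": 6.7, "dz": 1.2, "wx": 0.11, "wy": 0, "wz": -0.15, "grip": 3.5}
    - {"dx": 1.8, "dy": 6.8, "dz": 1.2, "wx": 0.11, "wy": 0, "wz": -0.15, "grip": 3.5}
    - {"dx": 1.8, "dy": 6.8, "dz": 1.2, "wx": 0.11, "wy": 0, "wz": -0.15, "grip": 3.5}

```text
clock: 5.7
eef_pos: [0.642, -0.053, 0.1354]
tool_rot: [0.615, 0.714, 0.219, -0.252]
ft_force: [-0.2, -0.1, 0.5]
grip_width: 0.0352
grasp_force: 0.0
```

Call:
arm_command:
  increments:
    - {"dx": 0, "dy": 0, "dz": 0, "wx": 0, "wy": 0, "wz": 0, "grip": 6}
    - {"dx": 0, "dy": 0, "dz": 0, "wx": 0, "wy": 0, "wz": 0, "grip": 6}
    - {"dx": 0, "dy": 0, "dz": 0, "wx": 0, "wy": 0, "wz": 0, "grip": 6}
    - {"dx": 0, "dy": 0, "dz": 0, "wx": 0, "wy": 0, "wz": 0, "grip": 6}

```text
clock: 6.1
eef_pos: [0.642, -0.0533, 0.1357]
tool_rot: [0.615, 0.714, 0.219, -0.252]
ft_force: [-0.2, 1.0, -0.8]
grip_width: 0.0599
grasp_force: 0.0
```

```bash
python3 - <<'E'
from h import *
o=monitor.get_obs();print(o["clock"],o["eef_pos"],o["joint_pos"].round(3),o["ft_force"],o["grip_width"])
im,D=viewer.camera("wrist");save("w5",im)
c=viewer.get_calibration("wrist");print(proj(c,[G(.93,.177),G(.93,.11),[.669,-.115,.12]]).round(0))
p,R=at(.93,.68,.148);print(inc(p,R,o))
E
```

```text
6.1 [ 0.642003   -0.05332471  0.13574532] [-0.347  0.848  0.567  1.655  0.587  0.963] [-0.18913069  1.00362207 -0.76947139] 0.05992248771982136
[[281. 279.]
 [280. 306.]
 [322. 434.]]
(array([-0.12,  0.04, -0.03]), array([0.002, 0.   , 0.002]))
```

View pics/w5.png

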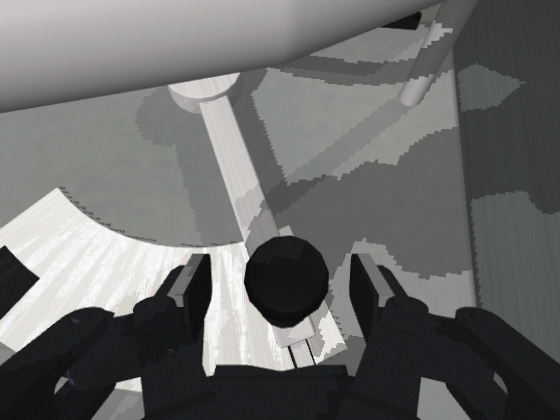

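The grip is at (286,272), predicted (281,279), about 1–2 mm off. The notch lines show right under the nose, so the lever is seated. Retreat along the tool axis.

Call:
arm_command:
  increments:
    - {"dx": 0, "dy": 0, "dz": -3, "wx": 0, "wy": 0, "wz": 0, "grip": 6}
    - {"dx": 0, "dy": 0, "dz": -7, "wx": 0, "wy": 0, "wz": 0, "grip": 6}
    - {"dx": 0, "dy": 0, "dz": -11, "wx": 0, "wy": 0, "wz": 0, "grip": 6}
    - {"dx": 0, "dy": 0, "dz": -15, "wx": 0, "wy": 0, "wz": 0, "grip": 3}
    - {"dx": 0, "dy": 0, "dz": -18, "wx": 0, "wy": 0, "wz": 0, "grip": 0}
    - {"dx": 0, "dy": 0, "dz": -18, "wx": 0, "wy": 0, "wz": 0, "grip": 0}
    - {"dx": 0, "dy": 0, "dz": -18, "wx": 0, "wy": 0, "wz": 0, "grip": 0}

```text
clock: 6.85
eef_pos: [0.6441, -0.1539, 0.2639]
tool_rot: [0.619, 0.713, 0.222, -0.243]
ft_force: [0.0, 0.1, 0.3]
grip_width: 0.0015
grasp_force: 0.0
```

```bash
python3 - <<'E'
from h import *
o=monitor.get_obs();print(o["clock"],o["eef_pos"],o["joint_pos"].round(3),o["grip_width"])
print("above key",inc([.576,-.208,.20],RT(0),o),"high",inc([.6,-.208,.25],RT(0),o))
im,D=viewer.camera("wrist");c=viewer.get_calibration("wrist")
t,Dt=viewer.camera("top");ct=viewer.get_calibration("top")
np.savez("w6",im=im,D=D)
a=cv2.resize(t[140:275,230:380],None,fx=2.8,fy=2.8,interpolation=cv2.INTER_CUBIC);a=cv2.copyMakeBorder(a,0,420-a.shape[0],0,0,cv2.BORDER_CONSTANT)
save("w6",im);save("t6",t[140:275,200:380])
m=np.hstack([cv2.resize(im,(380,285)),np.zeros((285,0,3),np.uint8),cv2.resize(a,(420,420))[:285]]);save("m6",m)
N=np.r_[PIV+.215*np.array([np.sin(.465+PSI),-np.cos(.465+PSI)]),.096]
for P in(G(.93,.177),N,[.669,-.115,.12],[.576,-.208,.113]): print(proj(c,P)*380/560,(proj(ct,P)-[230,140])*2.8+[380,0])
E
```

```text
6.85 [ 0.6441474  -0.15388504  0.26390348] [-0.474  0.962  1.125  2.15   0.543  0.839] 0.0015051211823647553
above key (array([-7.38, -7.58,  2.16]), array([-0.031, -0.671,  0.136])) high (array([-4.55, -5.13, -1.93]), array([-0.031, -0.671,  0.136]))
[[199.60776916 123.8520528 ]] [[603.38054218 118.99391607]]
[[211.10578868 184.04686504]] [[640.35468208 108.87411347]]
[[211.93467887 180.15249127]] [[643.1805637  106.32024879]]
[[123.96402144 248.97445815]] [[724.23399859 192.32537249]]
```

View pics/m6.png

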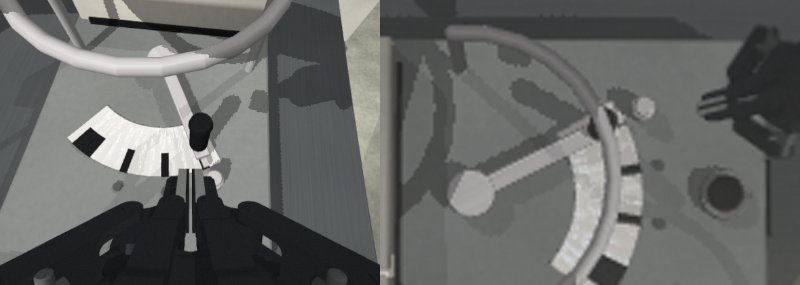

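The left panel shows the grip at (200,130) with the nose at the stud (215,178). The right panel shows the lever pointing at the stud (645,107), so it is home. Next: go above the key, tool vertical, fingers shut.

Call:
arm_command:
  increments:
    - {"dx": -0.9, "dy": -1, "dz": -0.4, "wx": -0.006, "wy": -0.134, "wz": 0.027, "grip": 0}
    - {"dx": -1.8, "dy": -2, "dz": -0.8, "wx": -0.012, "wy": -0.268, "wz": 0.054, "grip": 0}
    - {"dx": -2.7, "dy": -3, "dz": -1.2, "wx": -0.018, "wy": -0.4, "wz": 0.08, "grip": 0}
    - {"dx": -3.6, "dy": -4, "dz": -1.6, "wx": -0.025, "wy": -0.54, "wz": 0.11, "grip": 0}
    - {"dx": -4.5, "dy": -5.1, "dz": -1.9, "wx": -0.031, "wy": -0.671, "wz": 0.136, "grip": 0}
    - {"dx": -6, "dy": -6.4, "dz": 0, "wx": -0.031, "wy": -0.671, "wz": 0.136, "grip": 0}
    - {"dx": -7.4, "dy": -7.6, "dz": 2.2, "wx": -0.031, "wy": -0.671, "wz": 0.136, "grip": 0}
    - {"dx": -7.4, "dy": -7.6, "dz": 2.2, "wx": -0.031, "wy": -0.671, "wz": 0.136, "grip": 0}
    - {"dx": -7.4, "dy": -7.6, "dz": 2.2, "wx": -0.031, "wy": -0.671, "wz": 0.136, "grip": 0}

```text
clock: 7.85
eef_pos: [0.5764, -0.2075, 0.1986]
tool_rot: [0.707, 0.708, -0.0, 0.0]
ft_force: [0.2, 0.3, 0.8]
grip_width: 0.0001
grasp_force: 0.0
```

```bash
python3 - <<'E'
from h import *
o=monitor.get_obs();print(o["clock"],o["eef_pos"],o["joint_pos"].round(3),o["grip_width"],Ro.from_quat(o["tool_rot"]).apply([0,0,1]))
print("key +3cm",inc([.576,-.208,.145],RT(0),o))
im,D=viewer.camera("wrist");c=viewer.get_calibration("wrist");save("w7",im)
print(proj(c,[[.576,-.208,.113],[.669,-.115,.12],o["eef_pos"],G(.93,.177)]).round(0))
E
```

```text
7.85 [ 0.57642849 -0.2075253   0.19863963] [-0.345  0.48   0.268  1.358 -0.     1.224] 5.700454369625516e-05 [ 6.38118606e-04 -7.12554312e-04 -9.99999543e-01]
key +3cm (array([-0.04, -0.05,  5.36]), array([0.001, 0.001, 0.001]))
[[277. 211.]
 [433.  65.]
 [277. 265.]
 [449. -87.]]
```

View pics/w7.png

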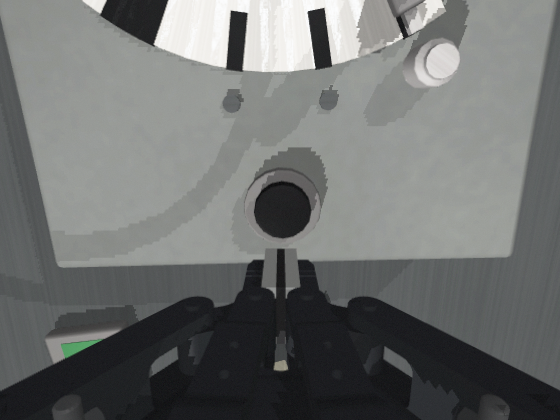

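The key is at (283,210), predicted (277,211), so a y shift of +0.2 cm. Descend to just above it.

Call:
arm_command:
  increments:
    - {"dx": 0, "dy": 0.2, "dz": 3, "wx": 0, "wy": 0, "wz": 0, "grip": 0}
    - {"dx": 0, "dy": 0.2, "dz": 6, "wx": 0, "wy": 0, "wz": 0, "grip": 0}
    - {"dx": 0, "dy": 0.2, "dz": 7.5, "wx": 0, "wy": 0, "wz": 0, "grip": 0}
    - {"dx": 0, "dy": 0.2, "dz": 7.5, "wx": 0, "wy": 0, "wz": 0, "grip": 0}
    - {"dx": 0, "dy": 0.2, "dz": 7.5, "wx": 0, "wy": 0, "wz": 0, "grip": 0}

```text
clock: 8.4
eef_pos: [0.5812, -0.2094, 0.1256]
tool_rot: [0.707, 0.707, 0.001, 0.003]
ft_force: [0.4, 0.2, 0.1]
grip_width: 0.0
grasp_force: 0.0
```

Call:
arm_command:
  increments:
    - {"dx": 0, "dy": 0, "dz": 0.3, "wx": 0, "wy": 0, "wz": 0, "grip": 0}
    - {"dx": 0, "dy": 0, "dz": 0.6, "wx": 0, "wy": 0, "wz": 0, "grip": 0}
    - {"dx": 0, "dy": 0, "dz": 0.9, "wx": 0, "wy": 0, "wz": 0, "grip": 0}
    - {"dx": 0, "dy": 0, "dz": 1.1, "wx": 0, "wy": 0, "wz": 0, "grip": 0}
    - {"dx": 0, "dy": 0, "dz": 1.1, "wx": 0, "wy": 0, "wz": 0, "grip": 0}
    - {"dx": 0, "dy": 0, "dz": 1.1, "wx": 0, "wy": 0, "wz": 0, "grip": 0}

```text
clock: 9.0
eef_pos: [0.5797, -0.209, 0.1132]
tool_rot: [0.707, 0.707, 0.0, 0.002]
ft_force: [0.5, -0.0, -0.5]
grip_width: -0.0002
grasp_force: 0.0
```

Call:
arm_command:
  increments:
    - {"dx": 0, "dy": 0, "dz": 0.2, "wx": 0, "wy": 0, "wz": 0, "grip": 0}
    - {"dx": 0, "dy": 0, "dz": 0.4, "wx": 0, "wy": 0, "wz": 0, "grip": 0}
    - {"dx": 0, "dy": 0, "dz": 0.4, "wx": 0, "wy": 0, "wz": 0, "grip": 0}
    - {"dx": 0, "dy": 0, "dz": 0.4, "wx": 0, "wy": 0, "wz": 0, "grip": 0}

```text
clock: 9.4
eef_pos: [0.5798, -0.2091, 0.1095]
tool_rot: [0.707, 0.707, 0.001, 0.002]
ft_force: [-0.4, 0.9, 3.6]
grip_width: -0.0002
grasp_force: 1.6
```

Call:
arm_command:
  increments:
    - {"dx": 0, "dy": 0, "dz": 0.2, "wx": 0, "wy": 0, "wz": 0, "grip": 0}
    - {"dx": 0, "dy": 0, "dz": 0.3, "wx": 0, "wy": 0, "wz": 0, "grip": 0}
    - {"dx": 0, "dy": 0, "dz": 0.3, "wx": 0, "wy": 0, "wz": 0, "grip": 0}
    - {"dx": 0, "dy": 0, "dz": 0.3, "wx": 0, "wy": 0, "wz": 0, "grip": 0}

```text
clock: 9.8
eef_pos: [0.5798, -0.2091, 0.1064]
tool_rot: [0.707, 0.707, 0.001, 0.002]
ft_force: [-1.7, 0.2, 4.4]
grip_width: -0.0003
grasp_force: 2.3
```

Call:
arm_command:
  increments:
    - {"dx": 0, "dy": 0, "dz": 0.1, "wx": 0, "wy": 0, "wz": 0, "grip": 0}
    - {"dx": 0, "dy": 0, "dz": 0.2, "wx": 0, "wy": 0, "wz": 0, "grip": 0}
    - {"dx": 0, "dy": 0, "dz": 0.2, "wx": 0, "wy": 0, "wz": 0, "grip": 0}
    - {"dx": 0, "dy": 0, "dz": 0.2, "wx": 0, "wy": 0, "wz": 0, "grip": 0}

```text
clock: 10.2
eef_pos: [0.5799, -0.2091, 0.106]
tool_rot: [0.707, 0.707, 0.001, 0.003]
ft_force: [-3.7, 2.5, 11.7]
grip_width: -0.0001
grasp_force: 6.0
```

The force jumped to 11.7 N with no further travel, so the key is at its bottom stop. Release upward.

Call:
arm_command:
  increments:
    - {"dx": 0, "dy": 0, "dz": -1, "wx": 0, "wy": 0, "wz": 0, "grip": 0}
    - {"dx": 0, "dy": 0, "dz": -3, "wx": 0, "wy": 0, "wz": 0, "grip": 0}
    - {"dx": 0, "dy": 0, "dz": -6, "wx": 0, "wy": 0, "wz": 0, "grip": 0}
    - {"dx": 0, "dy": 0, "dz": -9.3, "wx": 0, "wy": 0, "wz": 0, "grip": 0}
    - {"dx": 0, "dy": 0, "dz": -9.3, "wx": 0, "wy": 0, "wz": 0, "grip": 0}
    - {"dx": 0, "dy": 0, "dz": -9.3, "wx": 0, "wy": 0, "wz": 0, "grip": 0}

```text
clock: 10.8
eef_pos: [0.5798, -0.209, 0.1975]
tool_rot: [0.707, 0.707, 0.001, 0.002]
ft_force: [0.1, -0.1, -0.4]
grip_width: 0.0001
grasp_force: 0.0
```

```bash
python3 - <<'E'
from h import *
im,D=viewer.camera("wrist");c=viewer.get_calibration("wrist");save("w8",im)
print(monitor.get_obs()["eef_pos"]);m=np.zeros(D.shape,bool)
k=proj(c,[.579,-.208,.113])[0];u,v=k.round().astype(int)
print("key z",np.median(dep(c,D,[(u+a,v+b) for a in range(-8,9,4) for b in range(-8,9,4)])[:,2]))
E
```

```text
[ 0.57903139 -0.20872053  0.19617299]
key z 0.11171117329495214
```

View pics/w8.png

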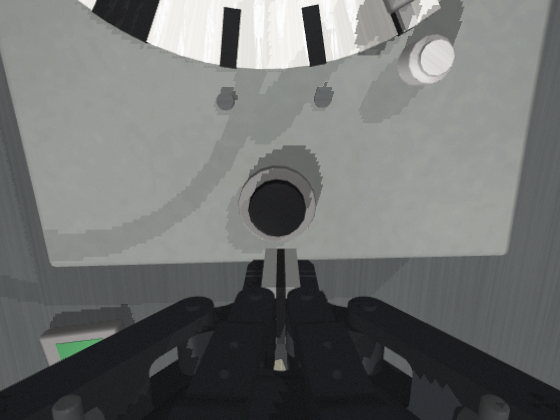

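The key (277,208) is up again at about 0.112 m. The lever nose still points at the stud (433,58), and nothing is being touched.

```bash
python3 -c "
from workcell import job
print(job.job_done())"
```

```text
the job is handed in; nothing more can be done
None
```

The lever is in the stud-marked notch (0.93), the start key was pressed fully down afterwards and came back up, and the job is handed in; no verdict was shown, and I did not re-measure the carton, mug and calculator at the end.

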